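Lock the service hatch and pull the control box on

ROBOT

A 6-joint arm with a two-finger parallel gripper is mounted at the origin on a cart in front of the work surface, level with it; the furniture and walls round the work are solid. World frame = base frame: x ahead of the robot, y to its left, z up, the work surface at z = 0. Lengths are in mm, angles in rad, forces in N, time in s.
With the tool pointing down it reaches from about 300 to 775 mm from the base axis. Payload 14.6 kg.
Tool frame: the origin (TCP) lies on the centre line of the jaws, within the pads' length; the fingertips stand 8 mm ahead of it and the grasp point (between the pads) lies 11 mm behind it; z points along the fingers, y is the line along which they close (so a half turn about z gives the same grasp; the last joint's range is limited). The gripper opens to 94 mm and grips with 3 to 60 N. Pads are 16 mm wide; open, the fingers measure 119 mm over their backs; the gripper's body (75 mm by 177 mm) begins 78 mm behind the grasp point.
Start: joints at [-1.324, 0.3, 1.521, -0, 1.321, -0.067], TCP at [169.764, -523.134, 213.446] pointing down, gripper open.
Joint ranges: [-3.03, 3.03], [-0.79, 2.21], [0.23, 2.52], [-1.04, 4.18], [0, 3.07], [-2.55, 2.55]. Speed limits (rad/s): [2.22, 2.22, 2.57, 3.14, 3.14, 3.14].

INTERFACE

Orientations are given as [roll, pitch, yaw] about the fixed x, y, z axes, in that order (R = Rz(yaw) Ry(pitch) Rx(roll)).
In Python, from cell import manip gives the robot as it stands.
- The arm moves only by the tool jog_arm, never from a script. Its argument "rows" is one flat list of numbers, 7 for each row, row after row: the shift along the world's x, y, z in cm, then the turn, a rotation vector about the world's x, y, z in rad, then the closure, from 0 (fully open) to 1 (shut). In form: [dx, dy, dz, rx, ry, rz, fingers, dx, dy, dz, rx, ry, rz, fingers, ...]. A call has 1 to 20 rows; each row shifts and turns the commanded pose from where the row before left it; what a row does not reach is not made up. A row lasts 1/12 s, in which the tool goes at most 41.7 mm and 7.16 degrees, less where a joint would pass 70% of its speed; a pose out of reach is approached as far as the arm can. A call with a gripper value outside its range is refused whole. The fingers move at their own pace and stop on an object; "newtons" is the grip in N (left out, the last holds). Time passes only in rows, so rows that do not move let the fingers close. It gives the time, the measured TCP pose, the force, the opening and the grip force at its end, in the units of the state.
- manip.read_state(): the state, without advancing time (a new reading comes with each control period).
- manip.camera(name): name is "scene" or "top" or "wrist"; returns (picture, depth): 400x640x3 uint8, blue, green, red; 400x640 float32, mm along the optical axis (not along the pixel's ray), 0 where there is no reading.
- manip.camera_model(name): a dict with "K" (3x3 intrinsics, pixels), "R" (3x3) and "t" (3): a world point X has camera coordinates R X + t. Camera axes: x right, y down, z forward; pixel columns grow to the right and rows downward; lengths in mm; the calibration is good to about 2 mm. A picture is of the moment at which its call begins: read the wrist's pose just before it. camera_model takes no time and is no camera call; for the wrist camera it gives the pose at the moment of the call.
- manip.sign_off(): hands the job in; it is judged then, once.
The state is a dict: "clock": time; "joints": joint angles; "qd": joint speeds; "effort": joint torques, N m; "eef_pos": TCP position; "eef_rot": TCP orientation; "wrist_force": force on the tool from outside, world axes, zero at the start; "moment": the same for the moment, N m; "finger_gap": finger opening in mm; "finger_force": force on a finger pad.
Only numpy, scipy, OpenCV 4.12 (cv2) and the standard library are available. Lean on these libraries where they do the work, as an engineer would, in place of code of your own. Each camera call takes 0.05 s, during which the arm holds its last target. There are 200 camera calls.

TASK

On the sloping face of the blue control box, first lock the service hatch: the slot behind its orange wing fastener cannot be seen, so feel for the angle at which the wing pushes in, push it home and turn it clockwise about a quarter turn until the wing lies level across the slope, in line with the green marks. Then pull the red start knob straight out of the panel until it snaps over, and let go so that it rests in its pulled-out ON position. Do not move the loose things round the box.

Things in the scene. Friction and masses are not known exactly. Their poses are not given: they have to be found in the camera images.
- console: Blue control box, fixed, 175 deep (x) x 284 wide (y) x 150 mm high. Origin: centre of underside; x to its back, y to its left, z up. The panel slopes down 28 degrees to its front: outward normal n = (-0.469, 0, 0.883), up-slope u = (0.883, 0, 0.469) in the box frame. Panel face middle: (-0.010, 0, 0.112). Orange wing 65 mm to +y of it, red knob 68 mm to -y; both move along n.
- stud_top (a point): Centre of the top of the orange wing (fastener handle): a flat upright blade 64 mm long, 12 mm thick, 32 mm high along n (its lower edge is 32 mm below this point), turning about its centre on the panel normal. 48 mm off the panel face when out. The point's z axis is n.
- stud_turn (a joint): Wing angle, rad, clockwise positive seen facing the panel. 0: wing along u; 1.57: level, along the box's y, at the green marks. Stops at -0.9 and 1.6. The hidden slot lies anywhere from -0.6 to 0.5 and is not visible or readable; the wing pushes in only within about 0.1 rad of it. Locked: in, and turned to 1.3 or more; the spring then holds it about 12 mm in.
- stud_push (a joint): How far the wing is pushed in along -n, m. 0: out. Off the slot it stops hard at about 1 mm; in line with it, it goes in to a stop at 0.014. A spring pushes it out with 3.5 N at 0 and 8.5 N at the stop, so hold it in while you begin to turn; turned more than about 0.4 rad from the slot it cannot come out.
- knob_face (a point): Centre of the outer face of the red round start knob, 46 mm diameter, 40 mm long along n; its face is 46 mm off the panel when in (off). The point's z axis points along n.
- knob (a joint): How far the red knob is pulled out along n, m. 0: off, held in by an over-centre spring that resists with up to about 12 N, snaps over at 0.010, and then by itself holds the knob out against its stop at 0.020 (on).
- bottle: White capped bottle, 51 mm diameter, 94 mm high, loose, origin at the centre of its underside; leave alone.
- charger: Grey battery charger block 71x92x44 mm, loose, origin at the centre of its underside; leave alone.
- carton: Purple and white carton 46x148x33 mm, loose, origin at the centre of its underside; leave alone.
- spare_bottle: White capped bottle, 51 mm diameter, 96 mm high, loose, origin at the centre of its underside; leave alone.
- driver: Black motor driver module 53x92x46 mm, loose, origin at the centre of its underside; leave alone.

How it is judged (in metres and radians):
On the way, in this order (a step that is already met when the one before it is completed fails the run):
1. the wing fastener is pushed in and turned clockwise to the locked position, the knob still off (value of joint stud_push above 0.01 m and value of joint stud_turn above 1.3 rad and value of joint knob below 0.006 m), for 0.2 s.
2. the red knob is pulled out past its snap (value of joint knob above 0.016 m), for 0.1 s.
At the end, for the whole second after the job is handed in: The fastener is in (10 mm or more) and turned to 1.3 rad or more, the red knob rests pulled out between 17 and 23 mm, still, and nothing is held (value of joint stud_push above 0.01 m and value of joint stud_turn above 1.3 rad and value of joint knob between 0.017 and 0.023 m and velocity of joint knob between -0.01 and 0.01 m/s); the robot touches nothing.
It fails at once if a loose thing round the box is moved more than 30 mm (distance of any of bottle, charger, carton, driver, spare_bottle from where it was at the start of the episode above 0.03 m).
It also fails if it takes over 51 s, if anything falls off the work surface, if the arm or the gripper's body presses on something with over 40 N, if the wrist force passes 120 N, or if a joint passes its speed limit or range.

## Working session

There is one attempt and no reset: what is moved stays moved. The work goes in short steps, Python scripts to look and compute and a tool call to move; the robot and the scene stay as the last step left them, time stands still between calls to the robot, and variables do not carry over. Pictures are saved under pics/ and viewed, at most 10 in all, crops included, and the job is handed in when it is done.

Besides the shell and the picture viewer there is one more tool, called after "Emit:" by a JSON object that holds its "op" and its "data". jog_arm: Moves the arm, as the interface text tells. Its arguments: {"type":"object","properties":{"rows":{"type":"array"},"newtons":{"type":"number"}},"required":["rows"]}

```bash
mkdir -p pics; cat > h.py <<'E'
import numpy as np, cv2
from cell import manip
def pts(name):
    im,d=manip.camera(name); m=manip.camera_model(name)
    K,R,t=[np.array(m[k],float) for k in("K","R","t")]
    v,u=np.indices(d.shape)
    c=np.stack([(u-K[0,2])/K[0,0]*d,(v-K[1,2])/K[1,1]*d,d],-1)
    return im,d,(c-t.ravel())@R
E
python3 - <<'E'
from h import *
for n in("scene","top"):
    im,d,P=pts(n); cv2.imwrite(f"pics/{n}0.png",im); np.savez(f"{n}0.npz",im=im,d=d,P=P)
    hsv=cv2.cvtColor(im,cv2.COLOR_BGR2HSV)
    for c,lo,hi in(("orange",(8,150,120),(20,255,255)),("red",(0,150,80),(6,255,255)),("blue",(100,100,40),(125,255,255)),("green",(45,90,60),(85,255,255))):
        m=cv2.inRange(hsv,lo,hi); k,l,s,ce=cv2.connectedComponentsWithStats(m)
        for i in range(1,k):
            if s[i,4]>40:
                q=P[(l==i)&(d>0)]; print(n,c,s[i],q.mean(0).round(1) if len(q) else None,q.max(0).round() if len(q) else None)
print(manip.read_state())
E
```

```text
scene orange [303 196  15  16 107] [567.8  90.9 140.9] [596.  98. 160.]
scene orange [   0  273   53   99 2722] [885.9 847.7  97.3] [1085.  933.  105.]
scene orange [109 287  12  27 258] [777.5 646.7  77.4] [890. 677.  86.]
scene orange [210 286  60  60 587] [486.8 453.5  22.8] [571. 528.  45.]
scene orange [   0  346  106   54 3273] [ 988.7  878.  -302.4] [1096. 1007. -292.]
scene red [331 172  16  17 141] [566.2 -40.2 141.8] [611. -23. 164.]
scene red [106 269  11  18 100] [864.  605.3  60.2] [934. 622. 106.]
scene red [ 37 280  20  17 119] [1011.3  742.2   25. ] [1086.  763.  338.]
scene blue [   19    56   291   226 16473] [1002.2  257.7  222.6] [1101.  727.  593.]
scene blue [ 266  154   99  101 2665] [582.6  75.9  81.7] [806. 165. 157.]
scene blue [  8 235  39  45 385] [971.7 738.4 200.3] [1100.  762.  503.]
scene green [389 278   9   8  47] [ 293.4    8.5 -101.7] [305.  20. -91.]
top orange [136 133  18  22 126] [776.7 646.   78.2] [816. 676.  85.]
top orange [180 202  51  25 158] [542.9 402.   28.3] [578. 528.  39.]
top red [150 109  26  26 111] [874.7 609.7  58.1] [930. 665.
[... 279 characters left out ...]
] [711. 164. 156.]
{'clock': 0.1, 'joints': array([-1.32361763e+00,  3.00400508e-01,  1.52150277e+00, -1.48380913e-05,
        1.32067729e+00, -6.65817730e-02]), 'qd': array([-0.00011233, -0.00120547, -0.00156462, -0.0010951 , -0.00041665,
       -0.00027961]), 'effort': array([-1.44399968e-03, -5.32654345e+01, -3.53286445e+01,  7.09199044e-02,
        2.35351530e-02, -6.72946840e-05]), 'eef_pos': array([ 169.70107609, -522.93855303,  212.95816763]), 'eef_rot': array([-3.14060597e+00, -5.13879691e-05,  3.13764125e-01]), 'wrist_force': array([ 0.17392362,  0.85040806, -0.54153734]), 'moment': array([-0.0030213 , -0.04505575, -0.00389654]), 'finger_force': 0.0, 'finger_gap': 94.00505985556784}
```

```bash
python3 - <<'E'
from h import *
a=cv2.imread("pics/scene0.png")[120:280,200:440]; b=cv2.imread("pics/top0.png")[130:290,220:460]
cv2.imwrite("pics/comb.png",np.vstack([cv2.resize(x,(450,300),interpolation=cv2.INTER_CUBIC) for x in(a,b)]))
for n in("scene","top"):
    z=np.load(n+"0.npz"); im,d,P=z["im"],z["d"],z["P"]
    m=cv2.inRange(cv2.cvtColor(im,cv2.COLOR_BGR2HSV),(100,100,40),(125,255,255))>0
    v,u=np.indices(d.shape)
    m&=(u>255)&(u<375)&(v>145)&(v<260)&(d>0)
    q=P[m]; q=q[(q[:,0]>420)&(q[:,0]<750)&(q[:,2]>20)&(q[:,2]<170)]
    # RANSAC sloped plane
    rng=np.random.default_rng(0); best=0
    for _ in range(3000):
        s=q[rng.choice(len(q),3,False)]; nn=np.cross(s[1]-s[0],s[2]-s[0]); L=np.linalg.norm(nn)
        if L<500: continue
        nn/=L; nn*=np.sign(nn[2]); 
        if abs(nn[2]-.883)>.05: continue
        i=abs((q-s[0])@nn)<2.5
        if i.sum()>best: best=i.sum(); I=i
    w=q[I]; c=w.mean(0); nn=np.linalg.svd(w-c,full_matrices=False)[2][2]; nn*=np.sign(nn[2])
    print(n,len(q),best,c.round(1),nn.round(3),"yaw",np.arctan2(-nn[1],-nn[0]).round(3),w.min(0).round(),w.max(0).round())
    # blue top flat strip
    t=q[abs(q[:,2]-150)<3]; 
    if len(t)>20:
        print("top strip",len(t),cv2.minAreaRect(t[:,:2].astype(np.float32)),t.mean(0).round(1))
    print("rect all",cv2.minAreaRect(q[:,:2].astype(np.float32)))
E
```

```text
scene 2454 575 [586.9  41.9 112.8] [-0.47   0.008  0.882] yaw -0.017 [ 505. -123.   68.] [673. 164. 157.]
top strip 468 ((662.3678588867188, 19.491722106933594), (280.0417785644531, 35.61662673950195), 87.9024658203125) [662.4  27.3 150.1]
rect all ((594.4224853515625, 21.84893798828125), (286.2561950683594, 179.37400817871094), 88.16731262207031)
top 1539 806 [599.5  23.7 119.1] [-0.463  0.011  0.886] yaw -0.023 [ 506. -122.   69.] [671. 163. 156.]
top strip 589 ((662.6941528320312, 19.44428253173828), (281.2648010253906, 38.96684646606445), 88.26603698730469) [663.8  20.2 149.6]
rect all ((595.8482666015625, 21.18291473388672), (284.15350341796875, 175.70687866210938), 88.3668212890625)
```

View pics/comb.png

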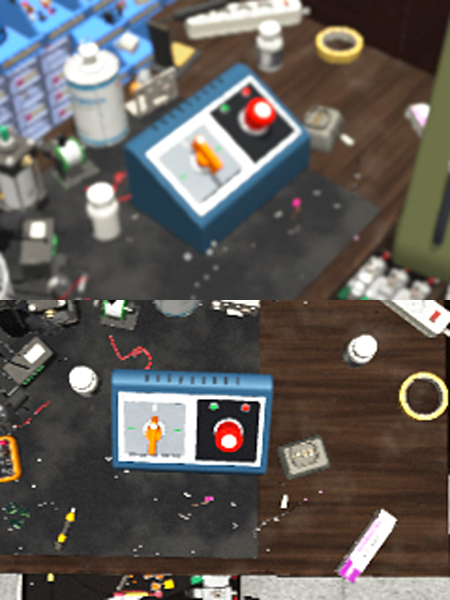

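The scene picture shows the box. The orange wing is at about (303-318, 196-212) in the scene image, roughly along the slope, and the red knob is at (339, 180). The top view agrees. I'll plan the pre-pose over the wing next.

```bash
cat >> h.py <<'E'
from scipy.spatial.transform import Rotation as Ro
YAW=-0.026
B=Ro.from_euler('z',YAW).as_matrix()
n=B@[-.469,0,.883]; u=B@[.883,0,.469]; by=B@[0,1,0]
mid=np.array([595.5,21.2,0])+B@[-10,0,112.]
wing=mid+65*by+48*n; knob=mid-68*by+46*n
def toolR(a):  # a: clockwise wing angle; tool z=-n, tool y = box y at a=0
    z=-n; y=Ro.from_rotvec(z*a).apply(by); return np.c_[np.cross(y,z),y,z]
def delta(p,a,N,T=None):
    s=manip.read_state(); R0=Ro.from_euler('xyz',s["eef_rot"])
    rv=(Ro.from_matrix(toolR(a))*R0.inv()).as_rotvec(); d=(p-s["eef_pos"])/10
    print("tot",d.round(2),rv.round(3),"per row",(d/N).round(3),(rv/N).round(4))
E
python3 - <<'E'
from h import *
print(n.round(3),wing.round(1),knob.round(1)); delta(wing+100*n,0,25)
E
```

```text
[-0.469  0.012  0.883] [564.7  87.  154.4] [562.2 -46.  152.6]
tot [34.81 61.12  2.97] [-0.682 -0.1    2.726] per row [1.392 2.445 0.119] [-0.0273 -0.004   0.1091]
```

Emit:
{"op": "jog_arm", "data": {"rows": [1.39, 2.44, 0.12, -0.0273, -0.004, 0.109, 0, 1.39, 2.44, 0.12, -0.0273, -0.004, 0.109, 0, 1.39, 2.44, 0.12, -0.0273, -0.004, 0.109, 0, 1.39, 2.44, 0.12, -0.0273, -0.004, 0.109, 0, 1.39, 2.44, 0.12, -0.0273, -0.004, 0.109, 0, 1.39, 2.44, 0.12, -0.0273, -0.004, 0.109, 0, 1.39, 2.44, 0.12, -0.0273, -0.004, 0.109, 0, 1.39, 2.44, 0.12, -0.0273, -0.004, 0.109, 0, 1.39, 2.44, 0.12, -0.0273, -0.004, 0.109, 0, 1.39, 2.44, 0.12, -0.0273, -0.004, 0.109, 0, 1.39, 2.44, 0.12, -0.0273, -0.004, 0.109, 0, 1.39, 2.44, 0.12, -0.0273, -0.004, 0.109, 0, 1.39, 2.44, 0.12, -0.0273, -0.004, 0.109, 0, 1.39, 2.44, 0.12, -0.0273, -0.004, 0.109, 0]}}

```text
clock: 1.27
eef_pos: [364.7, -180.1, 230.2]
eef_rot: [2.93, 0.281, 1.832]
wrist_force: [0.6, -0.5, -0.2]
finger_gap: 93.7
finger_force: 0.0
```

Emit:
{"op": "jog_arm", "data": {"rows": [1.39, 2.44, 0.12, -0.0273, -0.004, 0.109, 0, 1.39, 2.44, 0.12, -0.0273, -0.004, 0.109, 0, 1.39, 2.44, 0.12, -0.0273, -0.004, 0.109, 0, 1.39, 2.44, 0.12, -0.0273, -0.004, 0.109, 0, 1.39, 2.44, 0.12, -0.0273, -0.004, 0.109, 0, 1.39, 2.44, 0.12, -0.0273, -0.004, 0.109, 0, 1.39, 2.44, 0.12, -0.0273, -0.004, 0.109, 0, 1.39, 2.44, 0.12, -0.0273, -0.004, 0.109, 0, 1.39, 2.44, 0.12, -0.0273, -0.004, 0.109, 0, 1.39, 2.44, 0.12, -0.0273, -0.004, 0.109, 0, 1.39, 2.44, 0.12, -0.0273, -0.004, 0.109, 0, 0, 0, 0, 0, 0, 0, 0, 0, 0, 0, 0, 0, 0, 0]}}

```text
clock: 2.35
eef_pos: [517.1, 87.4, 242.9]
eef_rot: [3.14, 0.488, 3.114]
wrist_force: [0.3, 0.7, -0.5]
finger_gap: 94.0
finger_force: 0.0
```

```bash
python3 - <<'E'
from h import *
delta(wing+60*n,0,1); print(manip.read_state()["joints"].round(2))
im,d,P=pts("wrist"); cv2.imwrite("pics/w1.png",im)
hsv=cv2.cvtColor(im,cv2.COLOR_BGR2HSV)
for c,lo,hi in(("orange",(8,150,100),(20,255,255)),("red",(0,150,80),(6,255,255))):
    m=cv2.inRange(hsv,lo,hi)>0; m&=(d>0)
    q=(P-mid)@np.c_[u,by,n]; h=q[...,2]
    for lo_,hi_ in((40,55),(10,60)):
        k=m&(h>lo_)&(h<hi_)
        if k.sum()>20:
            w=q[k]; r=cv2.minAreaRect(w[:,:2].astype(np.float32)); print(c,k.sum(),w.mean(0).round(1),np.median(w[:,2]).round(1),np.round(r[0],1),np.round(r[1],1),round(r[2],1))
E
```

```text
tot [ 1.94  0.04 -3.55] [-0.001 -0.001  0.001] per row [ 1.941  0.039 -3.55 ] [-0.0011 -0.0005  0.0006]
[ 0.13 -0.03  1.9  -0.1   0.79 -1.35]
red 112 [ -7.7 -79.5  45.3] 45.5 [ -0.1 -74.4] [45.7 35.8] 28.8
red 137 [  1.7 -82.7  39.1] 45.1 [ 10.5 -86.1] [46.  72.1] 38.7
```

View pics/w1.png

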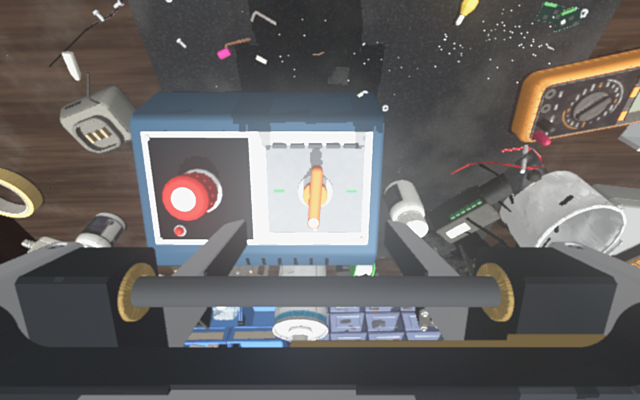

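The wrist image shows the wing along the slope, from (316,168) to (313,226). The knob face is at (185,197). The wing angle is close to 0, and I'll measure it by rays on its top plane.

```bash
python3 - <<'E'
from h import *
im=cv2.imread("pics/w1.png"); m=manip.camera_model("wrist"); K,R,t=[np.array(m[k],float) for k in("K","R","t")]
hsv=cv2.cvtColor(im,cv2.COLOR_BGR2HSV)
C=-R.T@t.ravel()
def ray(uv,h):
    r=R.T@np.linalg.inv(K)@[uv[0],uv[1],1]; s=(h-(C-mid)@n)/(r@n); q=C+s*r-mid; return np.array([q@u,q@by])
for c,lo,hi,h,(x0,x1,y0,y1) in(("orange",(5,120,90),(25,255,255),48,(290,345,150,240)),("red",(0,120,60),(8,255,255),46,(150,225,160,230))):
    k=np.zeros(im.shape[:2],np.uint8); k[y0:y1,x0:x1]=cv2.inRange(hsv,lo,hi)[y0:y1,x0:x1]
    k|=0; v_,u_=np.nonzero(k); print(c,len(u_))
    q=np.array([ray((a,b),h) for a,b in zip(u_,v_)],np.float32)
    print(cv2.minAreaRect(q), q.min(0),q.max(0))
print((C-mid)@np.c_[u,by,n])
for row in range(160,235,6): print(row,np.nonzero(cv2.inRange(hsv,(5,120,90),(25,255,255))[row,290:345])[0][[0,-1]]+290 if cv2.inRange(hsv,(5,120,90),(25,255,255))[row,290:345].any() else None, hsv[row,[312,315,318]].tolist())
E
```

```text
orange 25
((-8.289525985717773, 60.022544860839844), (17.287437438964844, 50.848419189453125), 68.49360656738281) [-32.58016  52.82621] [17.672825 71.78425 ]
red 1210
((-3.0021963119506836, -69.15973663330078), (46.92080307006836, 58.12627029418945), 34.146480560302734) [-27.731115 -92.709526] [ 29.833036 -40.35156 ]
[-66.77541738  63.22393686 320.32098112]
160 None [[107, 10, 172], [110, 9, 172], [107, 10, 173]]
166 None [[5, 26, 165], [7, 87, 168], [7, 85, 168]]
172 None [[13, 119, 252], [22, 100, 247], [22, 100, 247]]
178 None [[15, 115, 249], [22, 97, 247], [22, 98, 247]]
184 [321 321] [[17, 106, 248], [22, 97, 247], [22, 98, 247]]
190 None [[19, 102, 247], [22, 96, 247], [21, 99, 247]]
196 None [[20, 99, 247], [22, 95, 247], [21, 101, 247]]
202 None [[21, 97, 247], [23, 95, 247], [18, 103, 247]]
208 None [[22, 96, 247], [23, 94, 247], [16, 109, 248]]
214 None [[22, 94, 247], [23, 93, 247], [14, 115, 248]]
220 None [[105, 2, 249], [100, 3, 250], [13, 81, 246]]
226 None [[105, 4, 251], [110, 6, 253], [11, 62, 240]]
232 None [[105, 4, 243], [102, 5, 243], [108, 5, 243]]
```

```bash
python3 - <<'E'
from h import *
im=cv2.imread("pics/w1.png"); m=manip.camera_model("wrist"); K,R,t=[np.array(m[k],float) for k in("K","R","t")]
hsv=cv2.cvtColor(im,cv2.COLOR_BGR2HSV); C=-R.T@t.ravel()
def ray(uv,h):
    r=R.T@np.linalg.inv(K)@[uv[0],uv[1],1]; s=(h-(C-mid)@n)/(r@n); q=C+s*r-mid; return np.array([q@u,q@by])
for lo,hi in(((19,70,230),(26,130,255)),((5,60,150),(26,255,255))):
    k=cv2.inRange(hsv,lo,hi); k[:150]=0;k[240:]=0;k[:,:290]=0;k[:,345:]=0
    v_,u_=np.nonzero(k); q=np.array([ray((a,b),48) for a,b in zip(u_,v_)],np.float32)
    l=cv2.fitLine(q,cv2.DIST_HUBER,0,.01,.01).ravel(); print(len(q),cv2.minAreaRect(q),l,q.min(0),q.max(0))
E
cd pics; python3 -c "
import cv2;a=cv2.imread('w1.png')[140:245,260:370];cv2.imwrite('w1c.png',cv2.resize(a,None,fx=5,fy=5,interpolation=2))"
```

```text
473 ((-6.742521286010742, 62.730037689208984), (23.0172176361084, 45.64850997924805), 64.26459503173828) [ 0.99733603 -0.07294397 -7.0103188  62.832317  ] [-30.60219   50.708622] [17.695387 73.84332 ]
828 ((-4.022686004638672, 62.27495574951172), (64.92662048339844, 23.127986907958984), 0.32893359661102295) [ 0.9966729  -0.08150531 -8.991442   62.748974  ] [-36.495636  50.708622] [28.462626 73.84926 ]
```

View pics/w1c.png

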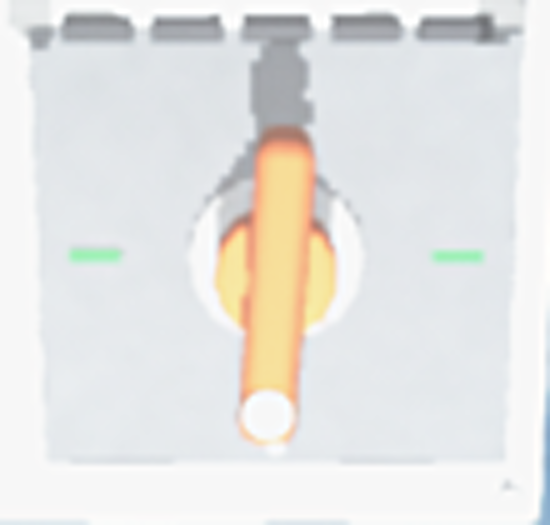

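The crop confirms the camera is upside down. The wing's white dot is its up-slope end at (268,415) in the crop, and the other end is at (285,150). That puts the wing at about +0.08 rad, with its centre 2-3 mm below and right of nominal. I'll shift the estimate and descend.

```bash
cat >> h.py <<'E'
mid=mid-2.5*u-1.7*by
wing=mid+65*by+48*n; knob=mid-68*by+46*n
E
python3 - <<'E'
from h import *
delta(wing-19*n,0.08,8); print((-n*np.r_[1]).round(3))
E
```

```text
tot [  5.45  -0.16 -10.65] [ 0.036 -0.001 -0.069] per row [ 0.681 -0.02  -1.331] [ 0.0045 -0.0002 -0.0086]
[ 0.469 -0.012 -0.883]
```

Emit:
{"op": "jog_arm", "data": {"rows": [0.68, -0.02, -1.33, 0.0045, 0, -0.0086, 0, 0.68, -0.02, -1.33, 0.0045, 0, -0.0086, 0, 0.68, -0.02, -1.33, 0.0045, 0, -0.0086, 0, 0.68, -0.02, -1.33, 0.0045, 0, -0.0086, 0.3, 0.68, -0.02, -1.33, 0.0045, 0, -0.0086, 0.5, 0.68, -0.02, -1.33, 0.0045, 0, -0.0086, 0.5, 0.68, -0.02, -1.33, 0.0045, 0, -0.0086, 0.5, 0.68, -0.02, -1.33, 0.0045, 0, -0.0086, 0.6, 0, 0, 0, 0, 0, 0, 1, 0, 0, 0, 0, 0, 0, 1, 0, 0, 0, 0, 0, 0, 1, 0, 0, 0, 0, 0, 0, 1, 0, 0, 0, 0, 0, 0, 1, 0, 0, 0, 0, 0, 0, 1], "newtons": 40}}

```text
clock: 3.57
eef_pos: [571.7, 85.2, 137.8]
eef_rot: [3.1, 0.487, 3.026]
wrist_force: [-0.1, -0.5, -0.0]
finger_gap: 24.1
finger_force: 0.0
```

```bash
python3 - <<'E'
from h import *
s=manip.read_state(); print(s["finger_gap"],s["finger_force"],s["wrist_force"]@np.c_[u,by,n],s["moment"].round(2))
delta(wing-19*n,.08,1)
E
```

```text
24.073504871037514 0.0 [-0.07004703 -0.48533952  0.02877791] [ 0.08  0.06 -0.03]
tot [-0.03 -0.01 -0.13] [ 0.     0.001 -0.001] per row [-0.034 -0.009 -0.132] [ 0.0004  0.0007 -0.0009]
```

Emit:
{"op": "jog_arm", "data": {"rows": [0, 0, 0, 0, 0, 0, 1, 0, 0, 0, 0, 0, 0, 1, 0, 0, 0, 0, 0, 0, 1, 0, 0, 0, 0, 0, 0, 1]}}

```text
clock: 3.9
eef_pos: [571.7, 85.4, 137.2]
eef_rot: [3.1, 0.487, 3.026]
wrist_force: [-2.2, -0.4, 1.9]
finger_gap: 11.8
finger_force: 40.0
```

```bash
cat >> h.py <<'E'
def rep():
    s=manip.read_state(); R=Ro.from_euler('xyz',s["eef_rot"]).as_matrix(); q=s["eef_pos"]-mid
    a=np.arctan2(-(R[:,0]@by),-(R[:,0]@u)) # raw
    y=R[:,1]; ang=np.arctan2(-np.dot(np.cross(by,y),n),by@y)
    print("t",round(s["clock"],2),"gap",round(s["finger_gap"],1),round(s["finger_force"]),"F(u,y,n)",(s["wrist_force"]@np.c_[u,by,n]).round(1),"M",(s["moment"]@np.c_[u,by,n]).round(2),"ang",ang.round(3),"pos(u,y,n)",(q@np.c_[u,by,n]).round(2),"q6",s["joints"][5].round(2))
E
python3 -c "from h import *;rep()"
```

```text
t 3.9 gap 11.8 40 F(u,y,n) [-1.1 -0.4  2.7] M [ 0.14  0.15 -0.  ] ang 0.079 pos(u,y,n) [ 0.68 65.22 29.52] q6 -1.26
```

Emit:
{"op": "jog_arm", "data": {"rows": [0.12, 0, -0.22, 0, 0, 0, 1, 0.12, 0, -0.22, 0, 0, 0, 1, 0, 0, 0, 0, 0, 0, 1], "newtons": 60}}

```text
clock: 4.15
eef_pos: [574.3, 85.3, 132.4]
eef_rot: [3.1, 0.487, 3.027]
wrist_force: [1.8, 0.3, -0.2]
finger_gap: 11.5
finger_force: 60.0
```

```bash
python3 -c "
from h import *;rep(); print((n*.15).round(4))"
```

```text
t 4.15 gap 11.5 60 F(u,y,n) [ 1.5  0.4 -1. ] M [ 0.19 -0.21  0.11] ang 0.079 pos(u,y,n) [ 0.66 65.23 24.02] q6 -1.26
[-0.0703  0.0018  0.1324]
```

Emit:
{"op": "jog_arm", "data": {"rows": [0.12, 0, -0.22, 0, 0, 0, 1, 0.12, 0, -0.22, 0, 0, 0, 1, 0, 0, 0, 0, 0, 0, 1]}}

```text
clock: 4.4
eef_pos: [576.6, 85.2, 128.0]
eef_rot: [3.1, 0.486, 3.026]
wrist_force: [-3.3, -0.1, 5.0]
finger_gap: 11.6
finger_force: 60.0
```

```bash
python3 -c "
from h import *;rep()
im,d,P=pts('wrist'); cv2.imwrite('pics/w2.png',im[100:])"
```

```text
t 4.4 gap 11.6 60 F(u,y,n) [-0.5 -0.2  6. ] M [ 0.06  0.17 -0.01] ang 0.079 pos(u,y,n) [ 0.68 65.23 19.11] q6 -1.26
```

View pics/w2.png

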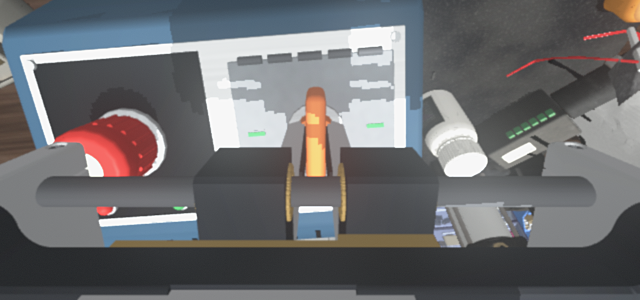

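The wrist image shows the wing at (316,130) between the pads. It has gone in about 10 mm against only the spring force of about 6 N, so the slot lies near this angle. I'll push home and begin to turn.

Emit:
{"op": "jog_arm", "data": {"rows": [0.1, 0, -0.18, 0, 0, 0, 1, 0.12, 0, -0.22, 0, 0, 0, 1, 0, 0, 0, 0, 0, 0, 1]}}

```text
clock: 4.7
eef_pos: [578.4, 85.2, 124.8]
eef_rot: [3.1, 0.486, 3.026]
wrist_force: [-13.2, 0.1, 13.7]
finger_gap: 11.5
finger_force: 60.0
```

```bash
python3 -c "
from h import *;rep()"
```

```text
t 4.7 gap 11.5 60 F(u,y,n) [-5.2 -0.2 18.2] M [-0.24  0.99  0.02] ang 0.079 pos(u,y,n) [ 0.83 65.26 15.44] q6 -1.26
```

Emit:
{"op": "jog_arm", "data": {"rows": [0, 0, 0, 0.0375, -0.001, -0.0706, 1, 0, 0, 0, 0.0375, -0.001, -0.0706, 1, 0, 0, 0, 0.0375, -0.001, -0.0706, 1, 0, 0, 0, 0, 0, 0, 1]}}

```text
clock: 5.03
eef_pos: [578.4, 85.2, 124.9]
eef_rot: [2.974, 0.461, 2.752]
wrist_force: [-12.5, -1.2, 13.6]
finger_gap: 11.6
finger_force: 60.0
```

```bash
python3 -c "
from h import *;rep()"
```

```text
t 5.03 gap 11.6 60 F(u,y,n) [-4.6 -1.5 17.9] M [-0.23  1.03 -0.07] ang 0.324 pos(u,y,n) [ 0.83 65.27 15.43] q6 -1.01
```

Emit:
{"op": "jog_arm", "data": {"rows": [0, 0, 0, 0.0375, -0.001, -0.0706, 1, 0, 0, 0, 0.0375, -0.001, -0.0706, 1, 0, 0, 0, 0.0375, -0.001, -0.0706, 1, 0, 0, 0, 0.0375, -0.001, -0.0706, 1, 0, 0, 0, 0.0375, -0.001, -0.0706, 1, 0, 0, 0, 0, 0, 0, 1]}}

```text
clock: 5.53
eef_pos: [578.5, 85.3, 124.9]
eef_rot: [2.803, 0.359, 2.33]
wrist_force: [-12.4, -0.6, 14.6]
finger_gap: 11.5
finger_force: 60.0
```

```bash
python3 -c "
from h import *;rep()"
```

```text
t 5.53 gap 11.5 60 F(u,y,n) [-4.1 -0.9 18.7] M [-0.21  1.01 -0.05] ang 0.724 pos(u,y,n) [ 0.87 65.34 15.45] q6 -0.61
```

Emit:
{"op": "jog_arm", "data": {"rows": [0, 0, 0, 0.0375, -0.001, -0.0706, 1, 0, 0, 0, 0.0375, -0.001, -0.0706, 1, 0, 0, 0, 0.0375, -0.001, -0.0706, 1, 0, 0, 0, 0.0375, -0.001, -0.0706, 1, 0, 0, 0, 0.0375, -0.001, -0.0706, 1, 0, 0, 0, 0, 0, 0, 1]}}

```text
clock: 6.03
eef_pos: [578.5, 85.3, 124.9]
eef_rot: [2.695, 0.204, 1.946]
wrist_force: [-12.1, 0.1, 12.5]
finger_gap: 11.5
finger_force: 60.0
```

```bash
python3 -c "
from h import *;rep()"
```

```text
t 6.03 gap 11.5 60 F(u,y,n) [-4.8 -0.2 16.7] M [-0.21  1.03 -0.02] ang 1.123 pos(u,y,n) [ 0.86 65.32 15.43] q6 -0.21
```

Emit:
{"op": "jog_arm", "data": {"rows": [0, 0, 0, 0.0375, -0.001, -0.0706, 1, 0, 0, 0, 0.0375, -0.001, -0.0706, 1, 0, 0, 0, 0.0375, -0.001, -0.0706, 1, 0, 0, 0, 0.0375, -0.001, -0.0706, 1, 0, 0, 0, 0.0375, -0.001, -0.0706, 1, 0, 0, 0, 0.0187, 0, -0.0353, 1, 0, 0, 0, 0, 0, 0, 1, 0, 0, 0, 0, 0, 0, 1, 0, 0, 0, 0, 0, 0, 1]}}

```text
clock: 6.78
eef_pos: [578.6, 85.3, 124.9]
eef_rot: [2.653, 0.006, 1.556]
wrist_force: [-11.5, -0.1, 13.8]
finger_gap: 11.6
finger_force: 60.0
```

```bash
python3 -c "
from h import *;rep()"
```

```text
t 6.78 gap 11.6 60 F(u,y,n) [-3.6 -0.4 17.6] M [-0.16  0.91 -0.01] ang 1.558 pos(u,y,n) [ 0.95 65.32 15.43] q6 0.22
```

Emit:
{"op": "jog_arm", "data": {"rows": [0, 0, 0, 0, 0, 0, 0.5, 0, 0, 0, 0, 0, 0, 0.5, 0, 0, 0, 0, 0, 0, 0.5, 0, 0, 0, 0, 0, 0, 0.5, -0.47, 0.01, 0.88, 0, 0, 0, 0.5, -0.94, 0.02, 1.76, 0, 0, 0, 0.5, -0.94, 0.02, 1.76, 0, 0, 0, 0.5, -0.94, 0.02, 1.76, 0, 0, 0, 0, -0.94, 0.02, 1.76, 0, 0, 0, 0, 0, 0, 0, 0, 0, 0, 0]}}

```text
clock: 7.62
eef_pos: [536.3, 86.4, 207.5]
eef_rot: [2.648, 0.005, 1.557]
wrist_force: [0.0, 0.2, 1.7]
finger_gap: 63.6
finger_force: 0.0
```

```bash
python3 -c "
from h import *;rep(); im,d,P=pts('wrist'); cv2.imwrite('pics/w3.png',im); delta(knob+30*n,1.57,1); print(manip.read_state()['joints'].round(2))"
```

```text
t 7.62 gap 63.6 0 F(u,y,n) [0.8 0.2 1.5] M [-0.01  0.14  0.02] ang 1.558 pos(u,y,n) [  2.37  65.37 108.17] q6 0.21
tot [  0.93 -13.35  -2.77] [ 0.005  0.003 -0.011] per row [  0.935 -13.355  -2.765] [ 0.005   0.0034 -0.0107]
[ 0.13  0.05  1.91 -0.11  0.7   0.21]
```

View pics/w3.png

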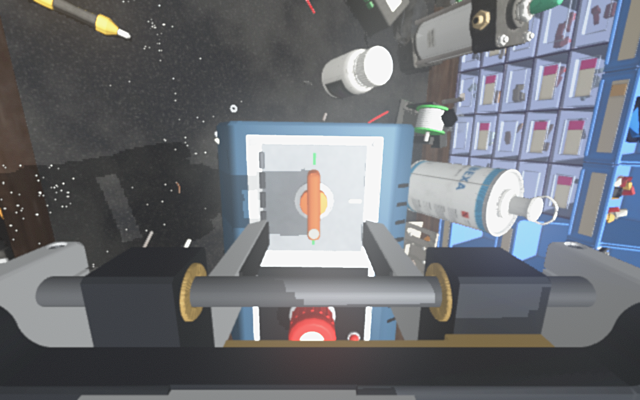

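The wrist image shows the wing at (314,205) lying level, in line with the green marks at (314,158) and (312,243). The red knob is at (312,325). Next is the knob.

Emit:
{"op": "jog_arm", "data": {"rows": [0.19, -2.67, -0.55, 0.001, 0, -0.002, 0, 0.19, -2.67, -0.55, 0.001, 0, -0.002, 0, 0.19, -2.67, -0.55, 0.001, 0, -0.002, 0, 0.19, -2.67, -0.55, 0.001, 0, -0.002, 0, 0.19, -2.67, -0.55, 0.001, 0, -0.002, 0, 0, 0, 0, 0, 0, 0, 0, 0, 0, 0, 0, 0, 0, 0]}}

```text
clock: 8.25
eef_pos: [545.6, -48.5, 174.7]
eef_rot: [2.656, 0.001, 1.544]
wrist_force: [-0.3, 0.1, 0.9]
finger_gap: 94.1
finger_force: 0.0
```

```bash
python3 -c "
from h import *;rep(); delta(knob-20*n,1.57,5)
im,d,P=pts('top'); m=cv2.inRange(cv2.cvtColor(im,cv2.COLOR_BGR2HSV),(5,120,100),(22,255,255))
im,d,P=pts('wrist'); cv2.imwrite('pics/w4.png',im)"
```

```text
t 8.25 gap 94.1 0 F(u,y,n) [0.1 0.1 1. ] M [-0.04  0.09 -0.01] ang 1.571 pos(u,y,n) [ -1.78 -69.23  73.2 ] q6 -0.25
tot [ 2.37  0.06 -4.09] [ 0.    -0.002  0.002] per row [ 0.475  0.012 -0.817] [ 0.     -0.0005  0.0004]
```

View pics/w4.png

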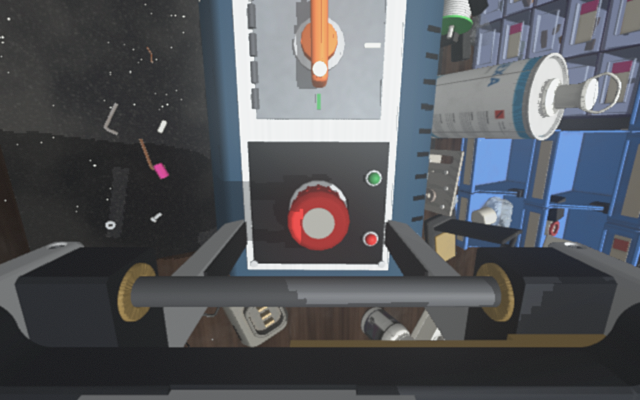

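The knob face, centred at (318,222), is between the open fingers. I'll descend and grip.

Emit:
{"op": "jog_arm", "data": {"rows": [0.48, 0.01, -0.82, 0, 0, 0, 0, 0.48, 0.01, -0.82, 0, 0, 0, 0, 0.48, 0.01, -0.82, 0, 0, 0, 0, 0.48, 0.01, -0.82, 0, 0, 0, 0, 0.48, 0.01, -0.82, 0, 0, 0, 0.3, 0, 0, 0, 0, 0, 0, 1, 0, 0, 0, 0, 0, 0, 1, 0, 0, 0, 0, 0, 0, 1, 0, 0, 0, 0, 0, 0, 1, 0, 0, 0, 0, 0, 0, 1, 0, 0, 0, 0, 0, 0, 1, 0, 0, 0, 0, 0, 0, 1, 0, 0, 0, 0, 0, 0, 1], "newtons": 50}}

```text
clock: 9.43
eef_pos: [569.4, -46.9, 135.0]
eef_rot: [2.654, 0.001, 1.546]
wrist_force: [-5.8, -0.5, 3.8]
finger_gap: 45.2
finger_force: 50.0
```

```bash
python3 -c "
from h import *;rep(); print((2.2*n).round(3))"
```

```text
t 9.43 gap 45.2 50 F(u,y,n) [-3.3 -0.6  6. ] M [-0.15  0.94 -0.  ] ang 1.569 pos(u,y,n) [  0.67 -67.01  27.05] q6 -0.26
[-1.031  0.027  1.943]
```

Emit:
{"op": "jog_arm", "data": {"rows": [-0.14, 0, 0.265, 0, 0, 0, 1, -0.14, 0, 0.265, 0, 0, 0, 1, -0.14, 0.01, 0.265, 0, 0, 0, 1, -0.14, 0, 0.265, 0, 0, 0, 1, -0.14, 0.01, 0.265, 0, 0, 0, 1, -0.14, 0, 0.265, 0, 0, 0, 1, -0.14, 0.01, 0.265, 0, 0, 0, 1, 0, 0, 0, 0, 0, 0, 1, 0, 0, 0, 0, 0, 0, 1, 0, 0, 0, 0, 0, 0, 1]}}

```text
clock: 10.27
eef_pos: [559.7, -46.5, 152.9]
eef_rot: [2.655, 0.001, 1.546]
wrist_force: [5.5, -1.4, -8.5]
finger_gap: 45.3
finger_force: 50.0
```

```bash
python3 -c "
from h import *;rep()"
```

```text
t 10.27 gap 45.3 50 F(u,y,n) [  0.9  -1.3 -10.1] M [-0.16  0.25 -0.02] ang 1.569 pos(u,y,n) [  0.44 -66.92  47.42] q6 -0.25
```

The TCP has moved 20.4 mm and is against the stop. I'll open and retreat.

Emit:
{"op": "jog_arm", "data": {"rows": [0, 0, 0, 0, 0, 0, 0.2, 0, 0, 0, 0, 0, 0, 0, 0, 0, 0, 0, 0, 0, 0, 0, 0, 0, 0, 0, 0, 0, 0, 0, 0, 0, 0, 0, 0, 0, 0, 0, 0, 0, 0, 0, -0.47, 0.01, 0.88, 0, 0, 0, 0, -0.94, 0.02, 1.76, 0, 0, 0, 0, -0.94, 0.02, 1.76, 0, 0, 0, 0, -0.94, 0.02, 1.76, 0, 0, 0, 0, -0.94, 0.02, 1.76, 0, 0, 0, 0, -0.94, 0.02, 1.76, 0, 0, 0, 0, 0, 0, 0, 0, 0, 0, 0, 0, 0, 0, 0, 0, 0, 0]}}

```text
clock: 11.43
eef_pos: [508.4, -45.5, 251.4]
eef_rot: [2.651, 0.001, 1.546]
wrist_force: [-0.3, -0.2, -0.8]
finger_gap: 94.1
finger_force: 0.0
```

```bash
python3 - <<'E'
from h import *
rep(); im,d,P=pts("wrist"); a=im.copy()
q=(P-mid)@np.c_[u,by,n]
for nm,c in(("knob",-67),("wing",65)):
    k=(d>0)&(abs(q[...,0])<10)&(abs(q[...,1]-c)<5)&(q[...,2]>15)&(q[...,2]<80); print(nm,k.sum(),np.percentile(q[k][:,2],[10,50,90]).round(1) if k.any() else None)
cv2.imwrite("pics/w5.png",a)
E
```

```text
t 11.43 gap 94.1 0 F(u,y,n) [-0.7 -0.2 -0.6] M [-0.02  0.14  0.03] ang 1.569 pos(u,y,n) [  1.35 -67.24 158.46] q6 -0.24
knob 205 [65.8 66.5 67.3]
wing 205 [17.9 34.6 36.6]
```

View pics/w5.png

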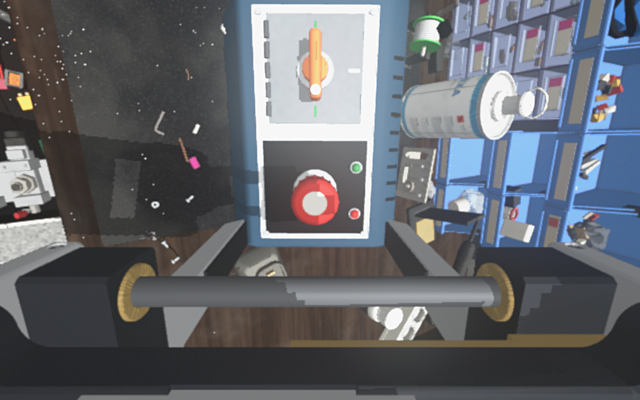

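The image shows the wing level at (315,65) on the green marks, with its top about 36 mm off the panel, so it is about 12 mm in. The knob face at (315,203) is about 66 mm off the panel, so it is out 20 mm. The gripper is clear.

```bash
python3 -c "
from cell import manip; print(manip.sign_off())"
```

```text
the job is handed in; nothing more can be done
None
```

The job is handed in: the hatch wing is locked level on the green marks (about 12 mm in), the red knob rests pulled out about 20 mm, and the gripper is clear of everything at about 11.5 s on the clock; no verdict came back.

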